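Reset the sprung rodent trap and put its guard over it

TASK

The trap on the bench has been sprung with a stick of wood. Take the wooden stick off the trap and leave it on the bench clear of the trap and guard, swing the sprung jaw back and down until its end bar is hooked under the catch, and let go so that it stays set; never let the jaw snap shut. Then set the wire guard over the set trap, standing flat on the bench, centred over the trap and in line with it, without dropping it or firing the trap, and leave the tape, the tub and the spanner alone.

Things in the scene. Friction and masses are not known exactly. Their poses are not given: they have to be found in the camera images.
- trap: Snap trap screwed to the bench: plywood base 220 mm long (x) x 90 wide (y) x 15 thick, origin at the centre of its underside, z up, all symmetric about y = 0. At x = -96 mm a fixed steel jaw plate 56 mm wide, top 55 mm above the bench; at x = -70 mm the hinge of the sprung jaw; x = 40 to 62 mm the catch; x = 62 to 108 mm the treadle.
- jaw_hinge (a point): Middle of the jaw's hinge axis (along y), at the trap's x = -70 mm, 32 mm above the bench, between two cheeks 78 mm apart over all, 43 mm high; axes as the trap's.
- jaw (a joint): Jaw angle, rad. 0 = sprung: stands up, leaning 15 degrees past vertical to the trap's -x, end bar 143 mm above the bench. Grows as it swings over to the trap's +x and down: 1.833 = level, bar 32 mm above the bench; 1.895 = stop; hooked it rests near 1.83. Its spring always pulls to 0: 0.4 N m at 0, 0.77 N m when level (9 N at 85 mm from the hinge).
- jaw_bar (a point): Middle of the jaw's round end bar (8 mm thick, 64 mm long, along y), 115 mm from the hinge axis.
- catch (a joint): Catch angle, rad: 0 = closed, where a light spring holds it; to 0.5 = tipped to the trap's +x. A steel hook 24 mm wide, 60 mm high, with a sloping top. Coming down, the jaw's bar pushes the slope aside (14 N in all at 85 mm from the hinge) and must go almost to its stop (above 1.87) for the hook to snap back over it; let up gently it hangs under the hook.
- hook_tip (a point): Tip of the catch's hook, at x = 40 mm, 38.5 mm above the bench when closed; the hook points to the trap's -x.
- treadle (a point): Middle of the top of the treadle plate (46 mm along x, 60 mm along y, 28 mm above the bench), one piece with the catch. Hair trigger: about 2 N down on it, or a touch that tips the hook to +x, fires the trap.
- batten: Stick of pale wood, 160 mm long (its y), 20 mm square, about 45 g, loose. Lies on the plywood base (top 15 mm above the bench) across it, under where the jaw comes down, and keeps the jaw from reaching the catch. Origin at the centre of its underside.
- guard: Loose steel wire tunnel, about 0.4 kg, 240 mm long (x), 138 mm wide over all (y), roof at 88 to 91 mm, open below and at both ends; inside 126 mm wide, 84 mm high. Origin centred at bench level under it, z up. It fits over the trap only when the jaw is down.
- guard_handle (a point): Middle of the guard's handle: a 12 mm thick round bar along the guard's x, 110 mm long, axis 125 mm above the guard's underside (31 mm free between bar and roof).
- tape: Roll of masking tape lying flat, 100 mm across, 25 mm high; bystander, origin at the centre of its underside.
- tub: White round tub of filler with a lid, 96 mm across, 95 mm high; bystander, origin at the centre of its underside.
- spanner: Steel spanner 170 mm long lying on the bench; bystander, origin at the underside.
- jaw_plate (a point): Middle of the jaw's push plate, 72 mm from the hinge, on the face to push: it looks to the trap's -x when sprung, up when down. The jaw is a flat steel frame, two rods 56 mm apart, with this plate (60 mm along the rods, 52 mm wide, 4 mm thick) between them, 42 to 102 mm from the hinge.
Things that resemble listed ones, but are neither listed nor needed, are in the scene too. Several things have the shape of the batten; the one meant has the colours described above.

How it is judged:
By the outcome, as a careful person would: the job done as asked, in the order asked, and still so for the second after the job is handed in, with the robot touching nothing.
It also fails if it takes over 72 s, if anything falls off the work surface, if the arm or the gripper's body presses on something with over 40 N, if the wrist force passes 120 N, or if a joint passes its speed limit or range.

ROBOT

A 6-joint arm with a two-finger parallel gripper is mounted at the origin on the work surface. World frame = base frame: x ahead of the robot, y to its left, z up, the work surface at z = 0. Lengths are in m, angles in rad, forces in N, time in s.
With the tool pointing down it reaches from about 0.3 to 0.825 m from the base axis. Payload 5.4 kg.
Tool frame: the origin (TCP) lies at the very end of the fingers, on their centre line; the grasp point (between the pads) lies 19 mm behind it; z points along the fingers, y is the line along which they close (so a half turn about z gives the same grasp; the last joint's range is limited). The gripper opens to 92 mm and grips with 3 to 60 N. Pads are 20 mm wide; open, the fingers measure 128 mm over their backs; the gripper's body (75 mm by 189 mm) begins 69 mm behind the grasp point.
Start: joints at [0.895, 0.158, 1.597, -0, 1.386, -0.21], TCP at [0.258, 0.514, 0.215] pointing down, gripper open.
Joint ranges: [-2.91, 2.91], [-0.94, 2.29], [0.18, 2.7], [-1.29, 4.43], [0.17, 2.64], [-3, 3]. Speed limits (rad/s): [2.57, 2.57, 3.14, 3.14, 3.14, 3.14].

INTERFACE

Orientations are given as a unit quaternion [w, x, y, z].
In Python, from rig import robot, read_camera, get_calibration, finish_job gives the robot as it stands.
- The arm moves only by the tool apply_moves, never from a script. Its argument "targets" is a list of rows, each a list of 2 entries, a list of its own where there are three numbers: the shift along the tool's x, y, z in mm, then the turn about the tool's z in rad. In form: [[[x, y, z], spin], ...]. A call has 1 to 10 rows; each row shifts and turns the commanded pose from where the row before left it, along the tool's axes as they then stand; what a row does not reach is not made up. A row lasts 1/8 s, in which the tool goes at most 62.5 mm and 10.7 degrees, less where a joint would pass 70% of its speed; a pose out of reach is approached as far as the arm can. A call with a gripper value outside its range is refused whole. "grip" is the closure, from 0 (fully open) to 1 (shut), set as the call begins (left out, the last holds). The fingers move at their own pace and stop on an object; "force" is the grip in N (left out, the last holds). Time passes only in rows, so rows that do not move let the fingers close. It gives the time, the measured TCP pose, the force, the opening and the grip force at its end, in the units of the state.
- robot.get_state(): the state, without advancing time (a new reading comes with each control period).
- read_camera(name): name is "scene" or "top" or "wrist"; returns (picture, depth): 480x640x3 uint8, red, green, blue; 480x640 float32, m along the optical axis (not along the pixel's ray), 0 where there is no reading.
- get_calibration(name): a dict with "mtx" (3x3 intrinsics, pixels), "world_from_camera" (4x4, takes a point from camera to world coordinates); the wrist camera has in their place "T_tool_cam" (4x4, takes a point from camera to tool coordinates, whose origin is the TCP and whose axes are the flange's). Camera axes: x right, y down, z forward; pixel columns grow to the right and rows downward; lengths in m; the calibration is good to about 2 mm. A picture is of the moment at which its call begins: read the wrist's pose just before it. get_calibration takes no time and is no camera call.
- finish_job(): hands the job in; it is judged then, once.
The state is a dict: "time_s": time; "joint_positions": joint angles; "joint_vel": joint speeds; "tau": joint torques, N m; "ee_pos": TCP position; "ee_rot": TCP orientation; "contact_force": force on the tool from outside, world axes, zero at the start; "wrist_torque": the same for the moment, N m; "gripper_width": finger opening in m; "finger_force": force on a finger pad.
Only numpy, scipy, OpenCV 4.12 (cv2) and the standard library are available. Lean on these libraries where they do the work, as an engineer would, in place of code of your own. Each camera call takes 0.05 s, during which the arm holds its last target. There are 200 camera calls.

## Working session

There is one attempt and no reset: what is moved stays moved. The work goes in short steps, Python scripts to look and compute and a tool call to move; the robot and the scene stay as the last step left them, time stands still between calls to the robot, and variables do not carry over. Pictures are saved under pics/ and viewed, at most 10 in all, crops included, and the job is handed in when it is done.

Besides the shell and the picture viewer there is one more tool, called after ">>>" by a JSON object that holds its "method" and its "body", one argument or row to a line. apply_moves: Moves the arm, as the interface text tells. Its arguments: {"type":"object","properties":{"targets":{"type":"array"},"grip":{"type":"number"},"force":{"type":"number"}},"required":["targets"]}

```bash
mkdir -p pics; ls
cat > h.py <<'E'
import sys; sys.path.insert(0,'.')
import numpy as np, cv2
from rig import robot, read_camera, get_calibration, finish_job
from scipy.spatial.transform import Rotation as R
def tool():
    s=robot.get_state(); q=s['ee_rot']; T=np.eye(4)
    T[:3,:3]=R.from_quat([q[1],q[2],q[3],q[0]]).as_matrix(); T[:3,3]=s['ee_pos']; return T,s
def shot(name,fn):
    T,s=tool(); p,d=read_camera(name); c=get_calibration(name)
    W=T@c['T_tool_cam'] if name=='wrist' else c['world_from_camera']
    np.savez(fn+'.npz',p=p,d=d,W=W,K=c['mtx']); cv2.imwrite('pics/'+fn+'.png',p[:,:,::-1]); return p,d,W,c['mtx']
def cloud(fn):
    f=np.load(fn+'.npz'); d=f['d']; K=f['K']; v,u=np.mgrid[:480,:640]
    P=np.stack([(u-K[0,2])/K[0,0]*d,(v-K[1,2])/K[1,1]*d,d],-1)@f['W'][:3,:3].T+f['W'][:3,3]
    P[d==0]=np.nan; return P
E
python3 - <<'E'
from h import *
shot('top','top1'); shot('scene','scene1')
a=cv2.imread('pics/top1.png');b=cv2.imread('pics/scene1.png')
T,s=tool();print(T,s['time_s'],get_calibration('wrist'))
E
```

```text
pics
[[-8.93467240e-01  4.49127208e-01 -1.02056782e-03  2.57914431e-01]
 [ 4.49128251e-01  8.93466339e-01 -1.30956809e-03  5.13285712e-01]
 [ 3.23680336e-04 -1.62842202e-03 -9.99998622e-01  2.13745339e-01]
 [ 0.00000000e+00  0.00000000e+00  0.00000000e+00  1.00000000e+00]] 0.1 {'mtx': array([[354.19490609,   0.        , 319.5032763 ],
       [  0.        , 354.19490609, 236.97939602],
       [  0.        ,   0.        ,   1.        ]]), 'T_tool_cam': array([[ 8.28784572e-05, -9.68674624e-01, -2.48333377e-01,
         6.99593145e-02],
       [ 9.99999960e-01,  1.47569045e-04, -2.41884260e-04,
         3.20169982e-04],
       [ 2.70953464e-04, -2.48333347e-01,  9.68674597e-01,
        -1.70361317e-01],
       [ 0.00000000e+00,  0.00000000e+00,  0.00000000e+00,
         1.00000000e+00]])}
```

View pics/top1.png

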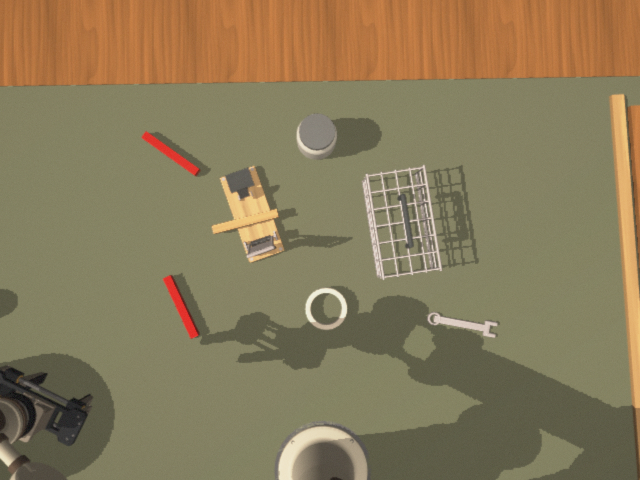

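View pics/scene1.png

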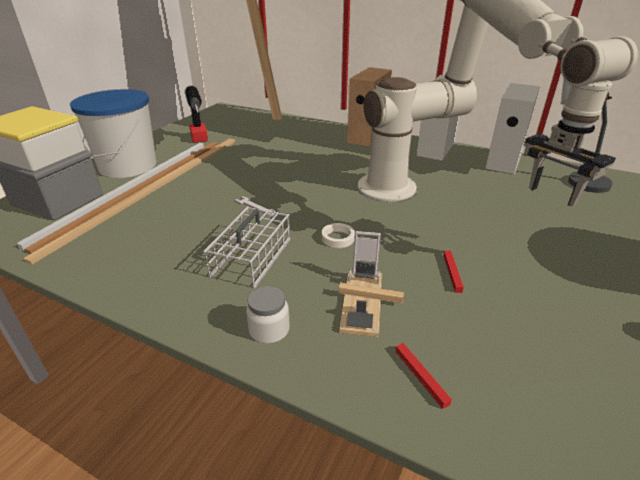

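The top view shows the trap around (252,213), with the treadle at (240,180) and the jaw at (262,245). The batten lies across it from (213,230) to (277,214). The guard is at (403,222) with its handle from (403,195) to (408,247), and the tub is at (317,135), the tape at (326,308) and the spanner at (463,323). I'll enlarge a crop and compute positions.

Run:
```python
from h import *
a=cv2.imread('pics/top1.png'); c=a[110:290,190:450]; cv2.imwrite('pics/crop1.png',cv2.resize(c,None,fx=3,fy=3,interpolation=cv2.INTER_CUBIC))
P=cloud('top1')
for n,(u,v) in dict(batA=(214,230),batB=(276,214),bat=(245,222),tre=(240,181),base=(250,172),h0=(403,196),h1=(408,246),tub=(317,130),tape=(326,290),sp=(463,323),bench=(300,200),jaw=(260,243)).items(): print(n,P[v,u].round(3))
# trap base top points
m=(P[...,2]>0.010)&(P[...,2]<0.019)
m[:, :215]=0; m[:,290:]=0; m[:160]=0; m[265:]=0
pts=P[m][:,:2].astype(np.float32); r=cv2.minAreaRect(pts*1000);print('base',r)
m=(P[...,2]>0.028)&(P[...,2]<0.042); m[:,:205]=0; m[:,290:]=0; m[:190]=0; m[236:]=0
r=cv2.minAreaRect((P[m][:,:2]*1000).astype(np.float32));print('bat',r,cv2.boxPoints(r))
m=(P[...,2]>0.08)&(P[...,2]<0.097); m[:,:350]=0; m[:,450:]=0; m[:150]=0; m[290:]=0
r=cv2.minAreaRect((P[m][:,:2]*1000).astype(np.float32));print('guard roof',r,cv2.boxPoints(r))
m=(P[...,2]>0.115)&(P[...,2]<0.14); m[:,:350]=0; m[:,450:]=0; m[:150]=0; m[290:]=0
r=cv2.minAreaRect((P[m][:,:2]*1000).astype(np.float32));print('handle',r)
```

```text
batA [0.579 0.249 0.037]
batB [0.615 0.101 0.031]
bat [0.597 0.175 0.034]
tre [0.696 0.186 0.032]
base [0.72  0.164 0.016]
h0 [ 0.64  -0.186  0.132]
h1 [ 0.53  -0.194  0.128]
tub [0.8   0.    0.093]
tape [ 0.431 -0.015  0.029]
sp [ 0.344 -0.345  0.012]
bench [0.651 0.043 0.003]
jaw [0.547 0.142 0.02 ]
base ((610.6983642578125, 182.55931091308594), (220.11976623535156, 139.45645141601562), 19.51982879638672)
bat ((620.7503662109375, 173.64529418945312), (155.66432189941406, 105.47797393798828), 86.72758483886719) [[563.6544    98.95056 ]
 [668.96045   92.929535]
 [677.8463   248.34003 ]
 [572.5403   254.36105 ]]
guard roof ((586.415771484375, -193.22958374023438), (243.5166473388672, 138.71607971191406), 7.649620532989502) [[ 456.50842  -140.69661 ]
 [ 474.97363  -278.17822 ]
 [ 716.3231   -245.76256 ]
 [ 697.8579   -108.280945]]
handle ((586.2994384765625, -193.38388061523438), (118.97014617919922, 12.934852600097656), 7.155640602111816)
```

View pics/crop1.png

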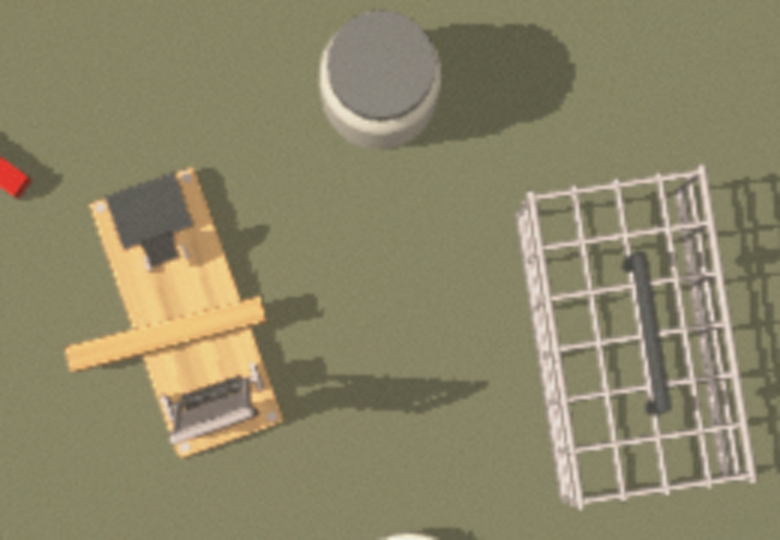

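```bash
cat >> h.py <<'E'
def ray(fn,u,v,z):
    f=np.load(fn+'.npz'); K=f['K'];W=f['W']; d=W[:3,:3]@np.array([(u-K[0,2])/K[0,0],(v-K[1,2])/K[1,1],1]); o=W[:3,3]
    return o+d*(z-o[2])/d[2]
E
python3 - <<'E'
from h import *
q=lambda x,y,z: ray('top1',190+x/3-.33,110+y/3-.33,z)[:2]*1000
c=np.array([q(92,203,.015),q(192,168,.015),q(282,422,.015),q(180,457,.015)])
print(c.round(1),c.mean(0)); ax=c[0]+c[1]-c[2]-c[3]; print('yaw',np.degrees(np.arctan2(ax[1],ax[0])),np.linalg.norm(ax)/2, np.linalg.norm(c[0]-c[1]),np.linalg.norm(c[2]-c[3]))
b=np.array([q(65,350,.035),q(70,371,.035),q(262,297,.035),q(264,319,.035)]); l=b[:2].mean(0);r=b[2:].mean(0)
print('bat',l,r,(l+r)/2,np.linalg.norm(l-r),np.degrees(np.arctan2(*(l-r)[::-1])))
t=c.mean(0);y=np.arctan2(ax[1],ax[0]);M=np.array([[np.cos(y),np.sin(y)],[-np.sin(y),np.cos(y)]])
print('in trap', M@(l-t),M@(r-t))
print('tub',q(383,65,.095),'tape',ray('top1',326,309,.025))
g=np.array([q(640,262,.125),q(659,405,.125)]);print('handle',g,g.mean(0),np.degrees(np.arctan2(*(g[0]-g[1])[::-1])))
E
```

```text
[[708.8 236.1]
 [735.9 154.6]
 [528.1  85.1]
 [501.5 167.7]] [618.57748076 160.85213887]
yaw 18.37230846304418 218.6690328033077 85.87780634808253 86.81118800046194
bat [579.91073477 253.53482392] [618.74870712  97.59851073] [599.32972095 175.56666732] 160.70009915285434 103.98570640900783
in trap [ -7.48314967 100.14589269] [-19.77443768 -60.08346201]
tub [ 7.96973282e+02 -6.50740908e-01] tape [ 0.38571738 -0.01412136  0.025     ]
handle [[ 638.80353185 -186.86162415]
 [ 532.89322069 -197.93606811]] [ 585.84837627 -192.39884613] 5.969403718347916
```

>>> {"method": "apply_moves", "body": {
  "targets": [
    [[-52, -13, 0], 0],
    [[-52, -13, 0], 0],
    [[-52, -13, 0], 0],
    [[-52, -13, 0], 0],
    [[-52, -13, 0], 0],
    [[-52, -13, 0], 0],
    [[-52, -13, 0], 0],
    [[-53, -12, 0], 0]
  ],
  "grip": 0.4,
  "force": 30
}}

```text
time_s: 1.1
ee_pos: [0.5854, 0.2331, 0.2141]
ee_rot: [-0.0, 0.231, 0.973, -0.0]
contact_force: [0.9, 0.2, 0.7]
gripper_width: 0.0551
finger_force: 0.0
```

>>> {"method": "apply_moves", "body": {
  "targets": [
    [[0, 0, 0], 0.172],
    [[0, 0, 0], 0.172],
    [[0, 0, 0], 0.172],
    [[0, 0, 0], 0.172],
    [[0, 0, 0], 0.172],
    [[0, 0, 0], 0],
    [[0, 0, 0], 0]
  ]
}}

```text
time_s: 1.98
ee_pos: [0.5844, 0.2344, 0.2143]
ee_rot: [-0.0, 0.614, 0.789, -0.0]
contact_force: [0.6, 0.9, 0.3]
gripper_width: 0.0551
finger_force: 0.0
```

Run:
```python
from h import *
shot('wrist','w1'); T,s=tool(); print(T.round(4),s['gripper_width'],s['time_s'],s['joint_positions'])
```

```text
[[-2.447e-01  9.696e-01 -4.000e-04  5.845e-01]
 [ 9.696e-01  2.447e-01 -1.000e-04  2.344e-01]
 [-0.000e+00 -4.000e-04 -1.000e+00  2.144e-01]
 [ 0.000e+00  0.000e+00  0.000e+00  1.000e+00]] 0.05519760709847731 2.025 [ 1.89799836e-01  2.98785133e-01  1.43265954e+00 -2.45733752e-05
  1.41056374e+00 -5.74357665e-02]
```

View pics/w1.png

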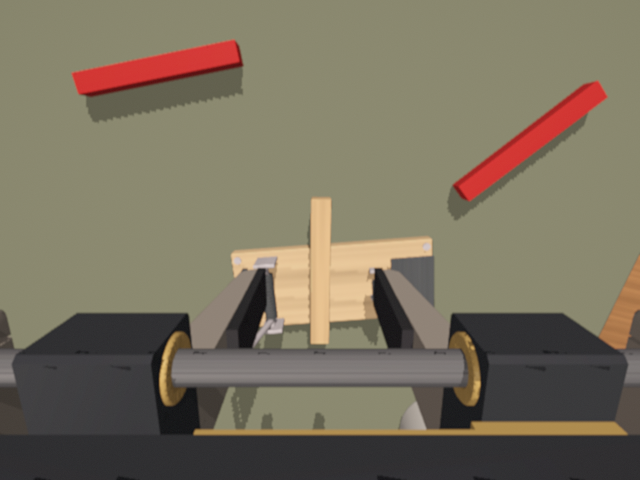

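The wrist view shows the batten between the fingers, vertical in the picture at u≈320 with its end at v=198, so it is aligned. I'll go down now and grip its outer end.

>>> {"method": "apply_moves", "body": {
  "targets": [
    [[0, 0, 50], 0],
    [[0, 0, 50], 0],
    [[0, 0, 50], 0],
    [[0, 0, 36], 0],
    [[0, 0, 20], 0],
    [[0, 0, 0], 0]
  ]
}}

```text
time_s: 2.78
ee_pos: [0.5837, 0.2342, 0.0075]
ee_rot: [-0.001, 0.615, 0.788, -0.001]
contact_force: [-0.2, -0.5, 0.0]
gripper_width: 0.0552
finger_force: 0.0
```

>>> {"method": "apply_moves", "body": {
  "targets": [
    [[0, 0, 0], 0],
    [[0, 0, 0], 0],
    [[0, 0, 0], 0],
    [[0, 0, 0], 0]
  ],
  "grip": 1,
  "force": 30
}}

```text
time_s: 3.28
ee_pos: [0.585, 0.2345, 0.0092]
ee_rot: [0.0, 0.615, 0.788, 0.0]
contact_force: [-0.5, 0.6, 1.2]
gripper_width: 0.0199
finger_force: 30.0
```

Run:
```python
from h import *
print(ray('w1',320.5,198,.035), ray('w1',233,252,.015),ray('w1',432,238,.015))
```

```text
[0.58016177 0.25416885 0.035     ] [0.50302744 0.1707677  0.015     ] [0.70807061 0.23895926 0.015     ]
```

Gripped at a width of 20 mm. The bench would stop the fingertips before the batten is down, so I'll regrip 10 mm higher.

>>> {"method": "apply_moves", "body": {
  "targets": [
    [[0, 0, 0], 0],
    [[0, 0, 0], 0],
    [[0, 0, -10], 0],
    [[0, 0, 0], 0]
  ],
  "grip": 0.6
}}

```text
time_s: 3.78
ee_pos: [0.5856, 0.2346, 0.02]
ee_rot: [0.001, 0.615, 0.788, 0.001]
contact_force: [0.1, -1.1, 0.1]
gripper_width: 0.037
finger_force: 0.0
```

>>> {"method": "apply_moves", "body": {
  "targets": [
    [[0, 0, 0], 0],
    [[0, 0, 0], 0],
    [[0, 0, 0], 0],
    [[0, 0, -15], 0],
    [[0, 0, -25], 0],
    [[0, 0, -25], 0]
  ],
  "grip": 1
}}

```text
time_s: 4.53
ee_pos: [0.5847, 0.2344, 0.0852]
ee_rot: [0.0, 0.615, 0.788, 0.0]
contact_force: [0.5, -0.1, 0.1]
gripper_width: 0.0195
finger_force: 30.0
```

>>> {"method": "apply_moves", "body": {
  "targets": [
    [[40, 10, 0], 0],
    [[40, 10, 0], 0],
    [[40, 10, 0], 0],
    [[40, 10, 0], 0],
    [[0, 0, 35], 0],
    [[0, 0, 25], 0],
    [[0, 0, 10], 0],
    [[0, 0, 0], 0]
  ]
}}

```text
time_s: 5.52
ee_pos: [0.5845, 0.3992, 0.0137]
ee_rot: [-0.0, 0.615, 0.788, -0.0]
contact_force: [0.4, -0.4, -1.0]
gripper_width: 0.0196
finger_force: 30.0
```

>>> {"method": "apply_moves", "body": {
  "targets": [
    [[0, 0, 5], 0],
    [[0, 0, 3], 0],
    [[0, 0, 1], 0],
    [[0, 0, 0], 0]
  ]
}}

```text
time_s: 6.02
ee_pos: [0.5846, 0.3993, 0.0047]
ee_rot: [0.0, 0.615, 0.788, 0.0]
contact_force: [-0.7, 0.7, -0.8]
gripper_width: 0.0197
finger_force: 30.0
```

Run:
```python
from h import *
shot('scene','s2'); T,s=tool(); print(T[:3,3],s['contact_force'],s['wrist_torque'])
a=cv2.imread('pics/s2.png')[200:420,300:560]; cv2.imwrite('pics/s2c.png',cv2.resize(a,None,fx=2.5,fy=2.5,interpolation=cv2.INTER_CUBIC))
```

```text
[0.58465586 0.39937694 0.00477155] [ 0.00810145  0.38571351 -0.6014309 ] [0.01771927 0.07123429 0.05307004]
```

View pics/s2c.png

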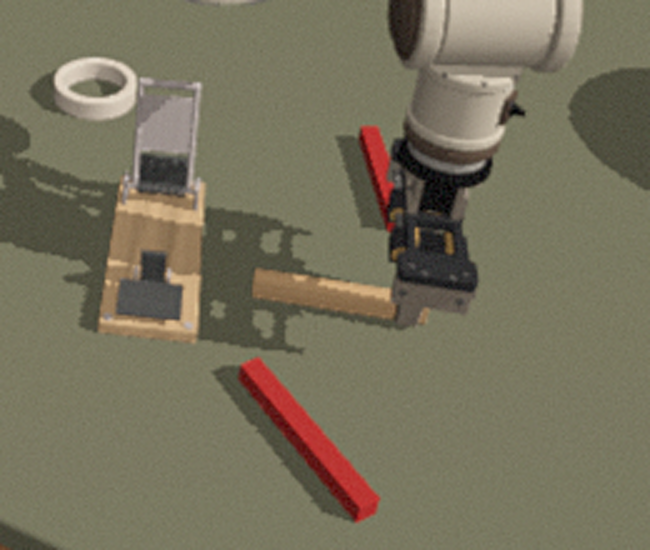

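The batten lies at the bench, at about (255–430, 270–320) in the crop, well clear of the trap and between the two red sticks. I'll release it, rise and go round behind the jaw.

>>> {"method": "apply_moves", "body": {
  "targets": [
    [[0, 0, 1], 0],
    [[0, 0, 0], 0]
  ]
}}

```text
time_s: 6.32
ee_pos: [0.5846, 0.3993, 0.0035]
ee_rot: [-0.0, 0.615, 0.788, -0.0]
contact_force: [-1.1, -1.4, -0.7]
gripper_width: 0.0197
finger_force: 30.0
```

>>> {"method": "apply_moves", "body": {
  "targets": [
    [[0, 0, 0], 0],
    [[0, 0, 0], 0],
    [[0, 0, 0], 0],
    [[0, 0, -20], 0],
    [[0, 0, -50], 0],
    [[0, 0, -50], 0],
    [[0, 0, -50], 0],
    [[0, 0, -30], 0]
  ],
  "grip": 0.6
}}

```text
time_s: 7.32
ee_pos: [0.5859, 0.4, 0.2095]
ee_rot: [0.002, 0.615, 0.788, 0.003]
contact_force: [0.3, -0.2, 0.3]
gripper_width: 0.0364
finger_force: 0.0
```

>>> {"method": "apply_moves", "body": {
  "targets": [
    [[0, 0, 0], -0.18],
    [[0, 0, 0], -0.18],
    [[0, 0, 0], -0.18],
    [[0, 0, 0], -0.18],
    [[0, 0, 0], -0.18],
    [[0, 0, 0], -0.18],
    [[0, 0, 0], -0.18],
    [[0, 0, 0], -0.18],
    [[0, 0, 0], -0.18],
    [[0, 0, 0], -0.02]
  ],
  "grip": 1
}}

```text
time_s: 8.57
ee_pos: [0.5848, 0.3995, 0.2052]
ee_rot: [0.001, -0.156, 0.988, 0.0]
contact_force: [0.3, 0.6, -0.0]
gripper_width: 0.0004
finger_force: 0.0
```

```bash
cat >> h.py <<'E'
C=np.array([.6193,.1615]); YAW=np.radians(18.4); EX=np.array([np.cos(YAW),np.sin(YAW)]); EY=np.array([-EX[1],EX[0]])
def totrap(p): return np.array([(p[:2]-C)@EX,(p[:2]-C)@EY,p[2]])
def delta(tx,ty,z): # trap-frame TCP goal -> tool shift mm
    T,s=tool(); g=np.append(C+EX*tx/1000+EY*ty/1000,z/1000); return (T[:3,:3].T@(g-T[:3,3])*1000).round(1)
E
python3 - <<'E'
from h import *
T,s=tool(); print(T.round(4),s['time_s'],s['gripper_width'],s['joint_positions'].round(2) if hasattr(s['joint_positions'],'round') else s['joint_positions'])
print('trap',totrap(T[:3,3])*1000,'tool y yaw',np.degrees(np.arctan2(T[1,1],T[0,1])), delta(-140,0,185))
shot('top','top2')
E
```

```text
[[-9.513e-01 -3.082e-01  1.600e-03  5.848e-01]
 [-3.082e-01  9.513e-01  8.000e-04  3.995e-01]
 [-1.800e-03  2.000e-04 -1.000e+00  2.052e-01]
 [ 0.000e+00  0.000e+00  0.000e+00  1.000e+00]] 8.575 0.0003730983754877254 [ 0.43  0.51  1.18  0.    1.45 -1.46]
trap [ 42.40366062 236.67897871 205.23652394] tool y yaw 107.95365561104529 [ 180.6 -238.1   19.9]
```

>>> {"method": "apply_moves", "body": {
  "targets": [
    [[45, 0, 0], 0],
    [[45, 0, 0], 0],
    [[45, 0, 0], 0],
    [[45.6, 0, 0], 0],
    [[0, -48, 0], 0],
    [[0, -48, 0], 0],
    [[0, -48, 0], 0],
    [[0, -48, 0], 0],
    [[0, -46, 0], 0],
    [[0, 0, 0], -0.008]
  ]
}}

```text
time_s: 9.88
ee_pos: [0.4873, 0.1148, 0.2044]
ee_rot: [0.001, -0.157, 0.988, -0.0]
contact_force: [-0.1, 0.7, -0.4]
gripper_width: 0.0006
finger_force: 0.0
```

Run:
```python
from h import *
T,s=tool(); print('trap',totrap(T[:3,3])*1000,'tool y yaw',np.degrees(np.arctan2(T[1,1],T[0,1])),s['time_s'])
P=cloud('top2')
m=(P[...,2]>0.10)&(P[...,2]<0.16);m[:,:230]=0;m[:,300:]=0;m[:215]=0;m[270:]=0
Q=P[m]; 
print('jaw pts',len(Q),np.array([totrap(p)*1000 for p in Q]).round(0)[::6])
m=(P[...,2]>0.015)&(P[...,2]<0.03)&(P[...,1]>.24)&(P[...,1]<.5)&(P[...,0]>.54)&(P[...,0]<.67); r=cv2.minAreaRect((P[m][:,:2]*1000).astype(np.float32)); print('batten',r,np.median(P[m][:,2]))
```

```text
trap [-139.96971993   -2.61562099  204.38624695] tool y yaw 108.07973632099537 9.875
jaw pts 204 [[ -86.  -27.  101.]
 [ -91.  -31.  114.]
 [ -92.  -26.  118.]
 [ -90.  -15.  111.]
 [ -95.  -29.  137.]
 [ -90.  -10.  114.]
 [ -96.  -24.  135.]
 [ -89.   -0.  109.]
 [ -95.  -14.  130.]
 [-100.  -28.  150.]
 [ -90.    4.  117.]
 [ -96.  -10.  132.]
 [-101.  -23.  148.]
 [ -87.   18.  104.]
 [ -93.    4.  130.]
 [ -98.  -10.  146.]
 [-103.  -22.  148.]
 [ -89.   21.  106.]
 [ -94.    6.  129.]
 [-100.   -7.  145.]
 [-104.  -20.  148.]
 [ -93.   16.  123.]
 [ -99.    1.  149.]
 [-103.  -11.  147.]
 [ -94.   21.  126.]
 [-100.    6.  148.]
 [-104.   -6.  148.]
 [ -98.   17.  147.]
 [-102.    5.  147.]
 [ -98.   24.  143.]
 [-102.   11.  149.]
 [-100.   24.  151.]
 [-104.   12.  148.]
 [-104.   19.  145.]]
batten ((599.3770751953125, 340.0439453125), (21.349802017211914, 160.099853515625), 14.426759719848633) 0.021688129629877873
```

>>> {"method": "apply_moves", "body": {
  "targets": [
    [[0, 0, 40], 0],
    [[0, 0, 39], 0],
    [[-14, 0, 0], 0],
    [[-8, 0, 0], 0],
    [[-6, 0, 0], 0],
    [[-6, 0, 0], 0],
    [[-8, 0, 0], 0],
    [[-8, 0, 0], 0],
    [[-8, 0, 0], 0],
    [[0, 0, 0], 0]
  ]
}}

```text
time_s: 11.12
ee_pos: [0.5419, 0.1357, 0.1246]
ee_rot: [0.0, -0.16, 0.987, 0.0]
contact_force: [-4.9, -0.6, 3.5]
gripper_width: 0.0003
finger_force: 2.0
```

Run:
```python
from h import *
T,s=tool(); print('trap',totrap(T[:3,3])*1000,s['contact_force'],np.append(0,0))
r=93
w=[]
for d in list(range(90,-1,-6))+[-2]:
    f=np.radians(d); w.append((-70+r*np.cos(f)-2*np.sin(f)-10, 32+r*np.sin(f)+2*np.cos(f)))
w=np.array(w); print(w.round(0).tolist()); print('rows dx(tool),dz(tool)',np.stack([-np.diff(w[:,0]),-np.diff(w[:,1])],1).round(1).tolist())
```

```text
trap [-8.16345283e+01 -7.92648891e-02  1.24573132e+02] [-4.94537175 -0.57315429  3.53180374] [0 0]
[[-82.0, 125.0], [-72.0, 125.0], [-63.0, 123.0], [-53.0, 121.0], [-44.0, 118.0], [-35.0, 114.0], [-27.0, 108.0], [-19.0, 102.0], [-12.0, 96.0], [-6.0, 88.0], [-0.0, 80.0], [4.0, 72.0], [8.0, 63.0], [11.0, 53.0], [12.0, 44.0], [13.0, 34.0], [13.0, 31.0]]
rows dx(tool),dz(tool) [[-9.7, 0.3], [-9.6, 1.3], [-9.5, 2.3], [-9.2, 3.3], [-8.8, 4.2], [-8.3, 5.1], [-7.7, 6.0], [-7.0, 6.7], [-6.3, 7.4], [-5.5, 8.1], [-4.6, 8.6], [-3.7, 9.0], [-2.7, 9.3], [-1.7, 9.6], [-0.7, 9.7], [-0.0, 3.2]]
```

Contact has been made with about 5 N, and the jaw follows. I'll continue along the arc.

>>> {"method": "apply_moves", "body": {
  "targets": [
    [[-9.7, 0, 0.3], 0],
    [[-9.6, 0, 1.3], 0],
    [[-9.5, 0, 2.3], 0],
    [[-9.2, 0, 3.3], 0],
    [[-8.8, 0, 4.2], 0],
    [[-8.3, 0, 5.1], 0],
    [[0, 0, 0], 0]
  ]
}}

```text
time_s: 12.0
ee_pos: [0.5935, 0.1531, 0.1076]
ee_rot: [-0.001, -0.16, 0.987, 0.0]
contact_force: [-4.8, -1.1, 3.4]
gripper_width: 0.0004
finger_force: 2.9
```

>>> {"method": "apply_moves", "body": {
  "targets": [
    [[-7.7, 0, 6], 0],
    [[-7, 0, 6.7], 0],
    [[-6.3, 0, 7.4], 0],
    [[-5.5, 0, 8.1], 0],
    [[-4.6, 0, 8.6], 0],
    [[0, 0, 0], 0]
  ]
}}

```text
time_s: 12.75
ee_pos: [0.6227, 0.1629, 0.0711]
ee_rot: [-0.001, -0.16, 0.987, 0.0]
contact_force: [-6.0, -0.6, 5.1]
gripper_width: 0.0003
finger_force: 3.3
```

Run:
```python
from h import *
T,s=tool(); print('trap',totrap(T[:3,3])*1000,s['contact_force'],s['time_s'])
shot('scene','s3'); a=cv2.imread('pics/s3.png')[200:360,300:480]; cv2.imwrite('pics/s3c.png',cv2.resize(a,None,fx=3,fy=3,interpolation=cv2.INTER_CUBIC))
```

```text
trap [ 3.61049964  0.23991683 71.10381792] [-5.9932783  -0.62242943  5.09482718] 12.75
```

View pics/s3c.png

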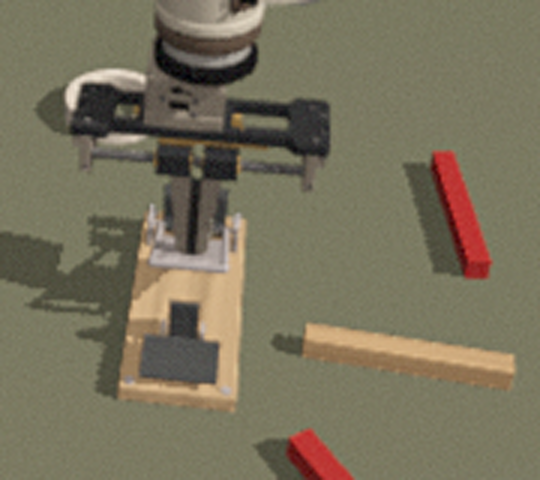

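The picture shows the jaw well down, with the fingertips on the plate at (195,250) and the bar at (190,262) beside them. I'll continue.

>>> {"method": "apply_moves", "body": {
  "targets": [
    [[-3.5, 0, 9], 0],
    [[-2.5, 0, 9.3], 0],
    [[-1.5, 0, 9.4], 0],
    [[-0.5, 0, 6], 0],
    [[0, 0, 2], 0],
    [[0, 0, 0], 0]
  ]
}}

```text
time_s: 13.55
ee_pos: [0.6314, 0.1657, 0.0371]
ee_rot: [0.001, -0.16, 0.987, 0.0]
contact_force: [-5.2, -0.1, 5.7]
gripper_width: 0.0004
finger_force: 3.3
```

>>> {"method": "apply_moves", "body": {
  "targets": [
    [[0, 0, 1], 0],
    [[0, 0, 1], 0],
    [[0, 0, 1], 0],
    [[0, 0, 0], 0]
  ]
}}

```text
time_s: 14.05
ee_pos: [0.6315, 0.1657, 0.0344]
ee_rot: [0.001, -0.16, 0.987, 0.0]
contact_force: [-5.3, -0.3, 8.1]
gripper_width: 0.0006
finger_force: 4.2
```

>>> {"method": "apply_moves", "body": {
  "targets": [
    [[0, 0, 1], 0],
    [[0, 0, 1], 0],
    [[0, 0, 0], 0]
  ]
}}

```text
time_s: 14.42
ee_pos: [0.6316, 0.1657, 0.0326]
ee_rot: [0.001, -0.16, 0.987, 0.0]
contact_force: [-5.3, -0.2, 9.4]
gripper_width: 0.0003
finger_force: 4.6
```

>>> {"method": "apply_moves", "body": {
  "targets": [
    [[0, 0, 1], 0],
    [[0, 0, 0], 0]
  ]
}}

```text
time_s: 14.68
ee_pos: [0.6316, 0.1657, 0.0317]
ee_rot: [0.001, -0.16, 0.987, 0.0]
contact_force: [-4.9, -0.5, 9.3]
gripper_width: 0.0005
finger_force: 4.7
```

>>> {"method": "apply_moves", "body": {
  "targets": [
    [[0, 0, 1], 0],
    [[0, 0, 0], 0]
  ]
}}

```text
time_s: 14.92
ee_pos: [0.6316, 0.1657, 0.0307]
ee_rot: [0.001, -0.16, 0.987, 0.0]
contact_force: [-5.9, 0.0, 8.6]
gripper_width: 0.0006
finger_force: 4.8
```

>>> {"method": "apply_moves", "body": {
  "targets": [
    [[0, 0, 1], 0],
    [[0, 0, 0], 0]
  ]
}}

```text
time_s: 15.18
ee_pos: [0.6316, 0.1657, 0.0297]
ee_rot: [0.001, -0.16, 0.987, 0.0]
contact_force: [-4.8, -0.5, 9.1]
gripper_width: 0.0005
finger_force: 4.8
```

>>> {"method": "apply_moves", "body": {
  "targets": [
    [[0, 0, 1], 0],
    [[0, 0, 0], 0]
  ]
}}

```text
time_s: 15.42
ee_pos: [0.6316, 0.1657, 0.0294]
ee_rot: [0.001, -0.16, 0.987, 0.0]
contact_force: [-6.8, 0.0, 13.2]
gripper_width: 0.0003
finger_force: 6.7
```

>>> {"method": "apply_moves", "body": {
  "targets": [
    [[0, 0, 1], 0],
    [[0, 0, 0], 0]
  ]
}}

```text
time_s: 15.68
ee_pos: [0.6317, 0.1657, 0.0293]
ee_rot: [0.001, -0.161, 0.987, 0.0]
contact_force: [-10.7, -1.4, 18.4]
gripper_width: 0.0007
finger_force: 9.2
```

>>> {"method": "apply_moves", "body": {
  "targets": [
    [[0, 0, 1], 0],
    [[0, 0, 0.5], 0],
    [[0, 0, 0], 0]
  ]
}}

```text
time_s: 16.05
ee_pos: [0.6317, 0.1657, 0.0292]
ee_rot: [0.001, -0.161, 0.987, -0.0]
contact_force: [-13.7, -1.7, 25.2]
gripper_width: 0.0007
finger_force: 12.9
```

Run:
```python
from h import *
T,s=tool(); print('trap',totrap(T[:3,3])*1000,s['contact_force'],s['time_s'])
a,_,_,_=shot('top','t3'); b,_,_,_=shot('scene','s4')
A=cv2.resize(a[150:280,200:320],(400,433),interpolation=cv2.INTER_CUBIC);B=cv2.resize(b[260:350,325:408],(400,433),interpolation=cv2.INTER_CUBIC)
cv2.imwrite('pics/m4.png',np.hstack([A,B])[:,:,::-1])
```

```text
trap [13.11040881  0.08669685 29.1631647 ] [-13.70318028  -1.70303522  25.16400783] 16.05
```

View pics/m4.png

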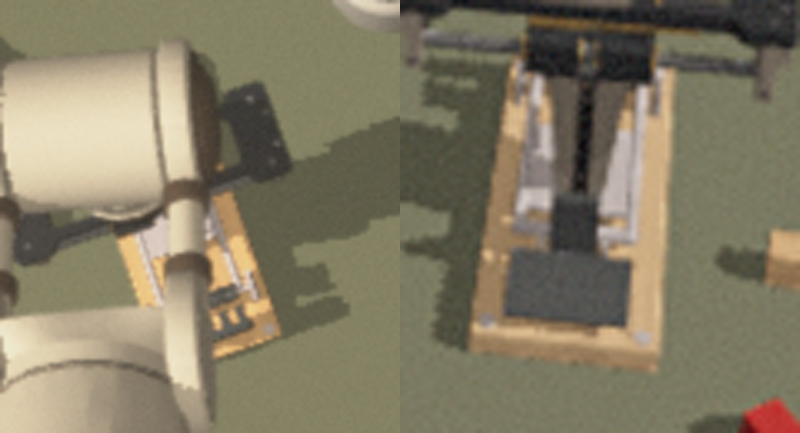

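The right half shows the bar at (575,235) running behind and under the dark catch at (575,220). I'll let it up gently.

>>> {"method": "apply_moves", "body": {
  "targets": [
    [[0, 0, -1], 0],
    [[0, 0, -1], 0],
    [[0, 0, -1], 0],
    [[0, 0, -0.5], 0],
    [[0, 0, -0.5], 0],
    [[0, 0, -0.5], 0],
    [[0, 0, -0.5], 0],
    [[0, 0, 0], 0]
  ]
}}

```text
time_s: 17.15
ee_pos: [0.6316, 0.1657, 0.0313]
ee_rot: [0.001, -0.16, 0.987, 0.0]
contact_force: [-4.9, -0.2, 9.2]
gripper_width: 0.0003
finger_force: 4.7
```

>>> {"method": "apply_moves", "body": {
  "targets": [
    [[0, 0, -0.5], 0],
    [[0, 0, -0.5], 0],
    [[0, 0, -0.5], 0],
    [[0, 0, -0.5], 0],
    [[0, 0, -0.5], 0],
    [[0, 0, 0], 0]
  ]
}}

```text
time_s: 17.9
ee_pos: [0.6316, 0.1657, 0.0337]
ee_rot: [0.001, -0.16, 0.987, 0.0]
contact_force: [-5.1, -0.4, 8.4]
gripper_width: 0.0004
finger_force: 4.5
```

>>> {"method": "apply_moves", "body": {
  "targets": [
    [[0, 0, -0.5], 0],
    [[0, 0, -0.5], 0],
    [[0, 0, -0.5], 0],
    [[0, 0, 0], 0]
  ]
}}

```text
time_s: 18.4
ee_pos: [0.6317, 0.1657, 0.0348]
ee_rot: [0.001, -0.16, 0.987, 0.0]
contact_force: [-4.5, -0.0, 6.0]
gripper_width: 0.0008
finger_force: 3.2
```

>>> {"method": "apply_moves", "body": {
  "targets": [
    [[0, 0, -0.5], 0],
    [[0, 0, -0.5], 0],
    [[0, 0, 0], 0]
  ]
}}

```text
time_s: 18.77
ee_pos: [0.6317, 0.1656, 0.0348]
ee_rot: [0.001, -0.16, 0.987, 0.0]
contact_force: [-0.3, 0.9, 3.3]
gripper_width: 0.0006
finger_force: 2.0
```

>>> {"method": "apply_moves", "body": {
  "targets": [
    [[0, 0, -0.5], 0],
    [[0, 0, -0.5], 0],
    [[0, 0, 0], 0]
  ]
}}

```text
time_s: 19.15
ee_pos: [0.6307, 0.1651, 0.0349]
ee_rot: [-0.0, -0.16, 0.987, -0.0]
contact_force: [0.9, -0.6, 0.4]
gripper_width: 0.0006
finger_force: 0.6
```

Force is down to zero at z=35, so the jaw is hooked. I'll rise slowly, then back away.

>>> {"method": "apply_moves", "body": {
  "targets": [
    [[0, 0, -1], 0],
    [[0, 0, -2], 0],
    [[0, 0, -4], 0],
    [[0, 0, -10], 0],
    [[0, 0, -30], 0],
    [[0, 0, -40], 0],
    [[0, 0, -45], 0],
    [[0, 0, -40], 0]
  ]
}}

```text
time_s: 20.15
ee_pos: [0.631, 0.1654, 0.2099]
ee_rot: [0.001, -0.16, 0.987, -0.0]
contact_force: [0.9, -0.6, 0.6]
gripper_width: 0.0003
finger_force: 0.0
```

Run:
```python
from h import *
shot('wrist','w2'); shot('scene','s5')
T,s=tool(); print(T[:3,3],s['time_s'])
a=cv2.imread('pics/w2.png');b=cv2.imread('pics/s5.png')
cv2.imwrite('pics/m5.png',np.hstack([cv2.resize(a,(480,360)),cv2.resize(b[250:350,320:408],(317,360),interpolation=cv2.INTER_CUBIC)]))
P=cloud('s5'); Q=P[250:350,320:408].reshape(-1,3); Q=Q[np.isfinite(Q[:,2])]
t=np.array([totrap(p)*1000 for p in Q]); m=(abs(t[:,0])<110)&(abs(t[:,1])<40)&(t[:,2]>20)
h=t[m]; 
for lo in range(-110,110,20):
    k=h[(h[:,0]>=lo)&(h[:,0]<lo+20)]; print(lo,len(k),np.percentile(k[:,2],[50,95]).round(0) if len(k) else '')
```

```text
[0.63402372 0.16566449 0.2144488 ] 20.25
-110 187 [37. 56.]
-90 77 [50. 57.]
-70 132 [35. 42.]
-50 31 [35. 38.]
-30 116 [35. 37.]
-10 136 [35. 37.]
10 138 [35. 37.]
30 82 [35. 38.]
50 190 [36. 61.]
70 161 [28. 30.]
90 167 [28. 30.]
```

View pics/m5.png

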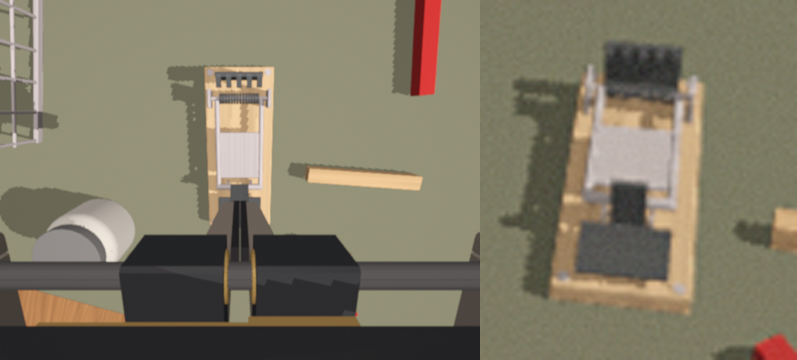

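The trap is set: the bar sits under the dark hook at (628,190) in the right half, and the catch is closed. Next is the guard.

>>> {"method": "apply_moves", "body": {
  "targets": [
    [[20, -41, -4], 0],
    [[20, -41, -4], 0],
    [[20, -41, -4], 0],
    [[20, -41, -4], 0],
    [[20, -41, -4], 0],
    [[20, -41, -4], 0],
    [[20, -41, -4], 0],
    [[18.6, -38.6, -4], 0],
    [[0, 0, 0], 0.1],
    [[0, 0, 0], 0.095]
  ],
  "grip": 0.45
}}

```text
time_s: 21.5
ee_pos: [0.5829, -0.1943, 0.2384]
ee_rot: [-0.0, -0.061, 0.998, 0.0]
contact_force: [-0.3, -0.0, -0.5]
gripper_width: 0.0508
finger_force: 0.0
```

>>> {"method": "apply_moves", "body": {
  "targets": [
    [[0, 0, 0], 0]
  ]
}}

```text
time_s: 21.62
ee_pos: [0.583, -0.1937, 0.2385]
ee_rot: [-0.0, -0.064, 0.998, 0.0]
contact_force: [-0.4, 0.7, -0.4]
gripper_width: 0.0502
finger_force: 0.0
```

Run:
```python
from h import *
shot('wrist','w3')
T,s=tool(); print(T[:3,3],s['time_s'],np.degrees(np.arctan2(T[1,1],T[0,1])),s['gripper_width'])
for u,v in [(273,89),(365,89)]: p=ray('w2',u,v,.015);print(totrap(p)*1000)
P=cloud('w3')
m=(P[...,2]>0.117)&(P[...,2]<0.14)&(abs(P[...,1]+.193)<.05)&(abs(P[...,0]-.586)<.1)
r=cv2.minAreaRect((P[m][:,:2]*1000).astype(np.float32));print('handle',r,m.sum(),np.percentile(P[m][:,2],[50,95]))
m=(P[...,2]>0.08)&(P[...,2]<0.097)&(abs(P[...,1]+.193)<.1)&(abs(P[...,0]-.586)<.15)
r=cv2.minAreaRect((P[m][:,:2]*1000).astype(np.float32));print('roof',r,m.sum())
```

```text
[ 0.58315144 -0.19353797  0.23859611] 21.675 97.39205083094102 0.05065650154585129
[-110.20025353  -44.47166419   15.        ]
[-110.29658305   43.94457134   15.        ]
handle ((586.2350463867188, -193.9709014892578), (120.57228088378906, 11.367023468017578), 7.543628215789795) 2011 [0.13022775 0.13180362]
roof ((586.362548828125, -193.7517852783203), (243.3214569091797, 138.1162567138672), 7.667524814605713) 8722
```

View pics/w3.png

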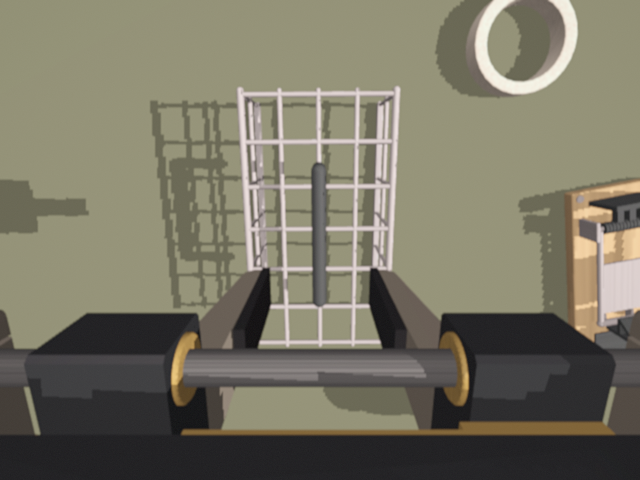

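The handle is centred between the fingers, from (319,165) to (319,303), and it runs parallel to them. I'll descend and grip with 60 N.

>>> {"method": "apply_moves", "body": {
  "targets": [
    [[-3, -0.7, 40], -0.004],
    [[0, 0, 45], 0],
    [[0, 0, 32], 0],
    [[0, 0, 15], 0],
    [[0, 0, 0], 0]
  ]
}}

```text
time_s: 22.3
ee_pos: [0.5861, -0.1937, 0.1065]
ee_rot: [-0.001, -0.066, 0.998, 0.0]
contact_force: [0.4, -0.2, 0.7]
gripper_width: 0.0506
finger_force: 0.0
```

>>> {"method": "apply_moves", "body": {
  "targets": [
    [[0, 0, 0], 0],
    [[0, 0, 0], 0],
    [[0, 0, 0], 0],
    [[0, 0, 0], 0],
    [[0, 0, 0], 0]
  ],
  "grip": 1,
  "force": 60
}}

```text
time_s: 22.92
ee_pos: [0.5866, -0.194, 0.1075]
ee_rot: [0.0, -0.066, 0.998, -0.0]
contact_force: [-0.2, 1.6, 2.0]
gripper_width: 0.0106
finger_force: 60.0
```

>>> {"method": "apply_moves", "body": {
  "targets": [
    [[0, 0, -3], 0],
    [[0, 0, -5], 0],
    [[0, 0, -10], 0],
    [[0, 0, -25], 0],
    [[0, 0, -30], 0],
    [[0, 0, -27], 0],
    [[0, 0, 0], 0],
    [[0, 0, 0], 0]
  ]
}}

```text
time_s: 23.92
ee_pos: [0.5858, -0.1937, 0.2059]
ee_rot: [-0.001, -0.066, 0.998, 0.001]
contact_force: [0.1, 0.7, -4.6]
gripper_width: 0.0105
finger_force: 60.0
```

```bash
cat > g.py <<'E'
from h import *
def guard(fn):
    shot('wrist',fn); T,s=tool(); P=cloud(fn); d=np.load(fn+'.npz')
    z0=T[2,3]-.106  # expected underside
    print('tcp trap',totrap(T[:3,3])*1000,'tcp',T[:3,3],'yaw-18.4:',np.degrees(np.arctan2(T[1,1],T[0,1]))-108.4,s['time_s'],s['contact_force'],s['wrist_torque'])
    # roof points in tool frame, near part seen by the camera
    L=(P-T[:3,3])@T[:3,:3]*1000
    m=(abs(L[...,0]-30)<140)&(abs(L[...,1])<85)&(L[...,2]>8)&(L[...,2]<32)
    q=L[m]; c=np.linalg.lstsq(np.c_[q[:,:2],np.ones(len(q))],q[:,2],rcond=None)[0]; print('roof plane tool slope x,y',c.round(4),len(q))
    r=cv2.minAreaRect(q[:,:2].astype(np.float32)); print('roof rect tool',r, q[:,0].max())
E
python3 -c "
from g import *
guard('w4')"
```

```text
tcp trap [-144.08086666 -326.20617641  205.24702252] tcp [ 0.58555179 -0.1935082   0.20524702] yaw-18.4: -10.885405152123639 23.975 [-0.80726948 -0.84472108 -3.93959614] [0.08792391 0.00684973 0.07865057]
roof plane tool slope x,y [-7.00000e-04  1.70000e-03  1.70047e+01] 18789
roof rect tool ((8.708366394042969, 0.10802459716796875), (226.62515258789062, 138.32432556152344), 0.05810323357582092) 122.087361159688
```

The guard hangs level and straight in the grip. I'll raise it a little more and carry it over.

>>> {"method": "apply_moves", "body": {
  "targets": [
    [[0, 10, -20], 0],
    [[-5, 25, 0], 0],
    [[-10, 40, 0], 0],
    [[-12, 45, 0], 0],
    [[-12, 45, 0], 0],
    [[-12, 45, 0], 0],
    [[-12, 45, 0], 0],
    [[-10, 45, 0], 0],
    [[-5, 30, 0], 0],
    [[-1.7, 17.6, 0], 0]
  ]
}}

```text
time_s: 25.22
ee_pos: [0.6196, 0.1631, 0.2277]
ee_rot: [0.0, -0.066, 0.998, 0.0]
contact_force: [-0.3, -0.9, -3.7]
gripper_width: 0.0104
finger_force: 60.0
```

>>> {"method": "apply_moves", "body": {
  "targets": [
    [[0, 0, 0], -0.06],
    [[0, 0, 0], -0.07],
    [[0, 0, 0], -0.06],
    [[0, 0, 0], 0],
    [[0, 0, 0], 0],
    [[0, 0, 0], 0]
  ]
}}

```text
time_s: 25.98
ee_pos: [0.62, 0.1609, 0.2272]
ee_rot: [-0.0, -0.16, 0.987, -0.0]
contact_force: [-0.5, 0.9, -5.0]
gripper_width: 0.0107
finger_force: 60.0
```

```bash
python3 -c "
from g import *
guard('w5'); print(delta(0,0,200))"
```

```text
tcp trap [  0.45719681  -0.74909506 227.16665649] tcp [0.61997027 0.16093352 0.22716666] yaw-18.4: -0.028377259673362687 26.025 [-0.45319022  0.05180151 -3.93856274] [0.04781048 0.04711535 0.03740193]
roof plane tool slope x,y [-1.30000e-03  6.00000e-04  1.76114e+01] 18621
roof rect tool ((8.9132080078125, 0.44884490966796875), (138.21783447265625, 227.48289489746094), 89.80986022949219) 122.69540690373182
[ 0.5  0.7 27.2]
```

>>> {"method": "apply_moves", "body": {
  "targets": [
    [[0, 0.5, 15], 0],
    [[0, 0, 25], 0],
    [[0, 0, 25], 0],
    [[0, 0, 20], 0],
    [[0, 0, 12], 0],
    [[0, 0, 8], 0],
    [[0, 0, 4], 0],
    [[0, 0, 0], 0]
  ]
}}

```text
time_s: 27.02
ee_pos: [0.6201, 0.1615, 0.1184]
ee_rot: [0.0, -0.16, 0.987, -0.0]
contact_force: [-0.8, -0.1, -4.0]
gripper_width: 0.0103
finger_force: 60.0
```

>>> {"method": "apply_moves", "body": {
  "targets": [
    [[0, 0, 4], 0],
    [[0, 0, 3], 0],
    [[0, 0, 1], 0],
    [[0, 0, 0], 0]
  ]
}}

```text
time_s: 27.52
ee_pos: [0.6198, 0.1615, 0.11]
ee_rot: [-0.0, -0.16, 0.987, -0.0]
contact_force: [-0.4, -0.2, -5.3]
gripper_width: 0.01
finger_force: 60.0
```

>>> {"method": "apply_moves", "body": {
  "targets": [
    [[0, 0, 1], 0],
    [[0, 0, 1], 0],
    [[0, 0, 0], 0]
  ]
}}

```text
time_s: 27.9
ee_pos: [0.6198, 0.1615, 0.108]
ee_rot: [-0.0, -0.16, 0.987, -0.0]
contact_force: [0.0, 0.6, -3.4]
gripper_width: 0.0102
finger_force: 60.0
```

>>> {"method": "apply_moves", "body": {
  "targets": [
    [[0, 0, 1], 0],
    [[0, 0, 0], 0]
  ]
}}

```text
time_s: 28.15
ee_pos: [0.62, 0.1614, 0.1075]
ee_rot: [0.0, -0.16, 0.987, -0.0]
contact_force: [-1.2, -0.4, -1.6]
gripper_width: 0.0104
finger_force: 60.0
```

>>> {"method": "apply_moves", "body": {
  "targets": [
    [[0, 0, 1], 0],
    [[0, 0, 0], 0]
  ]
}}

```text
time_s: 28.4
ee_pos: [0.62, 0.1614, 0.1075]
ee_rot: [0.0, -0.16, 0.987, -0.0]
contact_force: [-5.6, -0.9, 5.3]
gripper_width: 0.0104
finger_force: 60.0
```

>>> {"method": "apply_moves", "body": {
  "targets": [
    [[0, 0, 0], 0],
    [[0, 0, 0], 0],
    [[0, 0, 0], 0],
    [[0, 0, 0], 0],
    [[0, 0, -10], 0],
    [[0, 0, -20], 0],
    [[0, 0, -40], 0],
    [[0, 0, -40], 0],
    [[0, 0, -20], 0],
    [[0, 0, 0], 0]
  ],
  "grip": 0.5
}}

```text
time_s: 29.65
ee_pos: [0.6209, 0.1616, 0.2384]
ee_rot: [0.002, -0.16, 0.987, -0.0]
contact_force: [0.8, 0.6, -0.1]
gripper_width: 0.0461
finger_force: 0.0
```

>>> {"method": "apply_moves", "body": {
  "targets": [
    [[60, 0, 0], 0],
    [[60, 0, 0], 0],
    [[60, 0, 0], 0],
    [[0, 0, 0], 0]
  ]
}}

```text
time_s: 30.15
ee_pos: [0.4439, 0.1043, 0.2327]
ee_rot: [-0.003, -0.16, 0.987, 0.001]
contact_force: [-0.4, -0.0, 0.6]
gripper_width: 0.0458
finger_force: 0.0
```

Run:
```python
from h import *
shot('top','t6'); shot('scene','s6'); T,s=tool(); print(s['time_s'],s['contact_force'])
P=cloud('t6')
m=(P[...,2]>0.08)&(P[...,2]<0.097)&(np.hypot(P[...,0]-C[0],P[...,1]-C[1])<.16)
r=cv2.minAreaRect((P[m][:,:2]*1000).astype(np.float32));print('roof',r,m.sum())
a=cv2.imread('pics/t6.png');b=cv2.imread('pics/s6.png')
cv2.imwrite('pics/m6.png',np.hstack([cv2.resize(a[140:280,190:320],(390,420),interpolation=cv2.INTER_CUBIC),cv2.resize(b[230:370,310:440],(390,420),interpolation=cv2.INTER_CUBIC)]))
```

```text
30.25 [ 0.59769157 -0.4150418   0.07288291]
roof ((620.52001953125, 162.31927490234375), (244.08364868164062, 138.40512084960938), 18.56401252746582) 1620
```

View pics/m6.png

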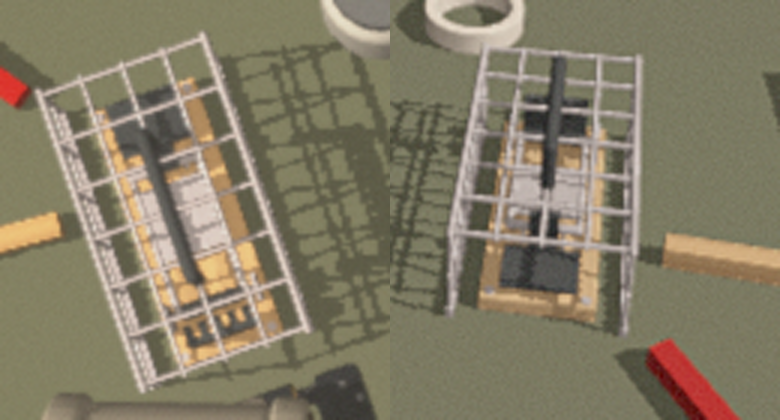

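The guard stands over the set trap, with the jaw plate still down at (545,195) in the right half. It is within about 1.5 mm and 0.2° of the trap, and the batten is clear at (665,250). I'll hand it in.

```bash
python3 -c "
from h import *
print(finish_job())"
```

```text
the job is handed in; nothing more can be done
None
```

The job is handed in at about 30 s on the robot's clock: the batten is on the bench clear of the trap and guard, the jaw is hooked under the catch, and the guard stands over the trap within about 1.5 mm and 0.2°; the tape, tub and spanner were not touched.

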